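# Swap the pottery things back onto their own boards

## Task

Each of the four things - the small white pot, the wooden block, the wooden rib and the square tile - stands on a wooden board that belongs to another. Swap them round so that each ends centred and flat on the board cut to its own outline, lined up with it as scribed: the pot upright on the round board, the block on the oblong board, the rib on the pointed oval board and the tile on the square board. A thing may be parked on the empty black mat meanwhile; leave all four released and at rest on their boards.

Things in the scene. Friction and masses are not known exactly. Their poses are not given: they have to be found in the camera images.
- pot: Small white glazed round pot, open at the top, 55 mm high; widest (63 mm) between 18 and 35 mm above its underside; can be gripped from above round the outside at that height. Its origin is the centre of its underside, z up. About 0.11 kg.
- block: Plain wooden block, 45 mm (its x) by 90 mm (its y) by 30 mm high; grip across the 45 mm. Its origin is the centre of its underside, z up. About 0.07 kg.
- rib: Wooden potter's rib: flat pointed oval, 52 mm wide at the middle (its x) and 91 mm long point to point (its y), 9 mm thick; grip across the 52 mm at the middle, with the fingertips let down until they nearly touch the board. Its origin is the centre of its underside, z up. About 0.025 kg.
- tile: Square terracotta-pink test tile, 50 by 50 mm (sides along its x and y), 9 mm thick; grip across two parallel edges, with the fingertips let down until they nearly touch the board. Its origin is the centre of its underside, z up. About 0.05 kg.
- board_round: Home of the pot: round, diameter 110 mm, with a 66 mm circle scribed in the middle. Wooden board fixed to the bench, flat, 10 mm thick; origin at the centre of its underside, so its flat top is at z = +10 mm in its frame.
- board_oblong: Home of the wooden block: rectangle 130 mm (its x) by 80 mm (its y), with a 92 x 47 mm rectangle scribed in the middle, long side along its x. Wooden board fixed to the bench, flat, 10 mm thick; origin at the centre of its underside, so its flat top is at z = +10 mm in its frame.
- board_pointed: Home of the rib: pointed oval, 156 mm point to point along its x, 94 mm wide along its y, with a smaller 94 x 55 mm pointed oval scribed in the middle, points along its x. Wooden board fixed to the bench, flat, 10 mm thick; origin at the centre of its underside, so its flat top is at z = +10 mm in its frame.
- board_square: Home of the tile: square, 100 x 100 mm, sides along its x and y, with a 52 mm square scribed in the middle. Wooden board fixed to the bench, flat, 10 mm thick; origin at the centre of its underside, so its flat top is at z = +10 mm in its frame.
- park_mat: Black ribbed rubber mat, 130 mm (its x) by 100 mm (its y), 4 mm thick, fixed to the bench and empty at the start; a free spot to set a thing down meanwhile. Origin at the centre of its underside, top at z = +4 mm.
Things that resemble listed ones, but are neither listed nor needed, are in the scene too. Leave any green or yellow look-alike of the tile alone.

How it is judged:
By the outcome, as a careful person would: the job done as asked, in the order asked, and still so for the second after the job is handed in, with the robot touching nothing.
It also fails if it takes over 128 s, if anything falls off the work surface, if the arm or the gripper's body presses on something with over 40 N, if the wrist force passes 120 N, or if a joint passes its speed limit or range.

## Robot

A 6-joint arm with a two-finger parallel gripper is mounted at the origin on a cart in front of the work surface, level with it; the furniture and walls round the work are solid. World frame = base frame: x ahead of the robot, y to its left, z up, the work surface at z = 0. Lengths are in m, angles in degrees, forces in N, time in s.
With the tool pointing down it reaches from about 0.325 to 0.85 m from the base axis. Payload 15.5 kg.
Tool frame: the origin (TCP) lies at the very end of the fingers, on their centre line; the grasp point (between the pads) lies arm.grip_depth behind it (arm.grip_depth is the distance from the TCP to the grasp point, in m); z points along the fingers, y is the line along which they close (so a half turn about z gives the same grasp; the last joint's range is limited). The gripper opens to 91 mm and grips with 3 to 60 N. Pads are 32 mm wide; open, the fingers measure 118 mm over their backs; the gripper's body (76 mm by 178 mm) begins 60 mm behind the grasp point.
Start: joints at [69.872, 28.281, 77.091, -0, 74.628, -5.472], TCP at [0.158, 0.605, 0.214] pointing down, gripper open.
Joint ranges: [-166.48, 166.48], [-47.26, 123.95], [12.59, 153.08], [-70.14, 250.14], [6.76, 159.57], [-176.63, 176.63]. Speed limits (degrees/s): [108.29, 108.29, 147.25, 172.46, 172.46, 172.46].

## Interface

Orientations are given as a 3x3 rotation matrix whose columns are the frame's x, y, z axes.
In Python, from rig import arm gives the robot as it stands. Calls block until the motion is done:
- arm.move_to(position, orientation): joint-space move of the TCP to a pose.
- arm.move_l(position, orientation=None, feed=0.15): straight line of the TCP; orientation=None keeps the orientation; feed is the mean speed in m/s.
- arm.move_joints(angles): joint-space move.
- arm.grip(opening): finger opening in m; the grip force is fixed at half the most; returns when the fingers have stopped.
- arm.sleep(seconds).
- arm.solve_ik(position, orientation): joint angles nearest the present ones, or None.
- arm.snapshot(name): name is "side" or "top" or "wrist"; returns the picture (384x512x3 uint8, red, green, blue); there is no depth.
- arm.get_calibration(name): a dict with "intrinsics" (3x3 intrinsics, pixels), "cam_to_world" (4x4, takes a point from camera to world coordinates). Camera axes: x right, y down, z forward; pixel columns grow to the right and rows downward; lengths in m; the calibration is good to about 2 mm. A picture is of the moment at which its call begins: read the wrist's pose just before it. get_calibration takes no time and is no camera call; for the wrist camera it gives the pose at the moment of the call.
A pose or a line that the arm cannot do raises arm.Unreachable and nothing moves.
- arm.sign_off(): hands the job in; it is judged then, once.
Readings, each from a call of its own:
- arm.current_t(): time.
- arm.current_joint_positions(): joint angles.
- arm.current_dq(): joint speeds.
- arm.current_tau(): joint torques, N m.
- arm.current_ee_pos(): TCP position.
- arm.current_tool_rot(): TCP orientation.
- arm.current_force(): force on the tool from outside, world axes, zero at the start.
- arm.current_torque(): the same for the moment, N m.
- arm.current_width(): finger opening in m.
- arm.current_grasp_force(): force on a finger pad.
Only numpy, scipy, OpenCV 4.12 (cv2) and the standard library are available. Lean on these libraries where they do the work, as an engineer would, in place of code of your own. Each camera call takes 0.05 s, during which the arm holds its last target. There are 200 camera calls.

## Working session

There is one attempt and no reset: what is moved stays moved. The work goes in short steps, each a Python script; the robot and the scene stay as the last script left them, time stands still between calls to the robot, and variables do not carry over. Pictures are saved under pics/ and viewed, at most 14 in all, crops included, and the job is handed in when it is done.

```bash
ls; mkdir -p pics; python3 - <<'E'
from rig import arm
import cv2,numpy as np
for n in("top","side"):
    cv2.imwrite(f"pics/{n}0.png",cv2.resize(arm.snapshot(n)[:,:,::-1],(800,600),interpolation=cv2.INTER_CUBIC))
    c=arm.get_calibration(n);print(n,c["intrinsics"].round(1).tolist(),c["cam_to_world"].round(4).tolist())
print(arm.grip_depth,arm.current_tool_rot().round(3).tolist())
E
```

```text
pics
top [[385.5, 0.0, 252.9], [0.0, 385.5, 193.9], [0.0, 0.0, 1.0]] [[-0.0296, -0.9992, 0.0255, 0.5336], [-0.9992, 0.0303, 0.0249, 0.3042], [-0.0257, -0.0247, -0.9994, 1.0519], [0.0, 0.0, 0.0, 1.0]]
side [[428.6, 0.0, 255.5], [0.0, 428.6, 189.2], [0.0, 0.0, 1.0]] [[0.9886, -0.0764, 0.1295, 0.3947], [-0.1499, -0.431, 0.8898, -0.8739], [-0.0122, -0.8991, -0.4376, 0.6381], [0.0, 0.0, 0.0, 1.0]]
0.0188 [[-0.967, 0.253, -0.0], [0.253, 0.967, -0.001], [0.0, -0.001, -1.0]]
```

View pics/top0.png

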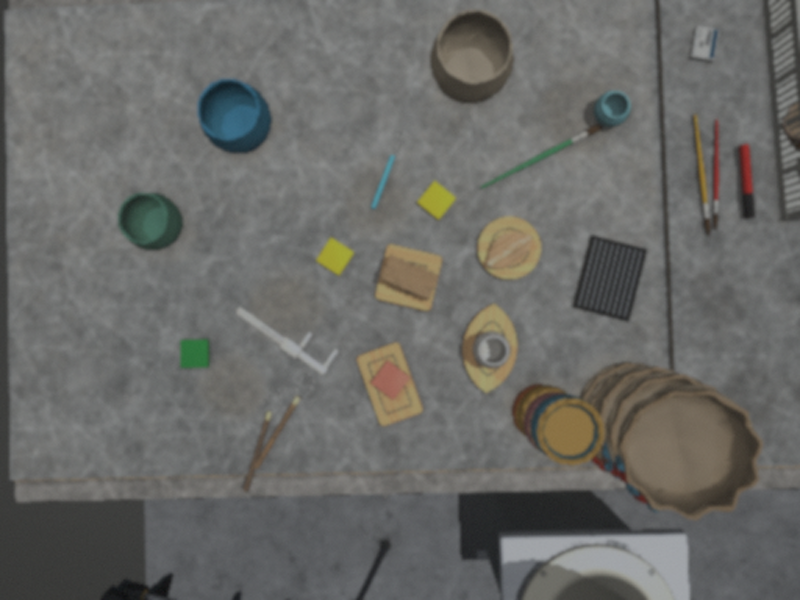

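View pics/side0.png

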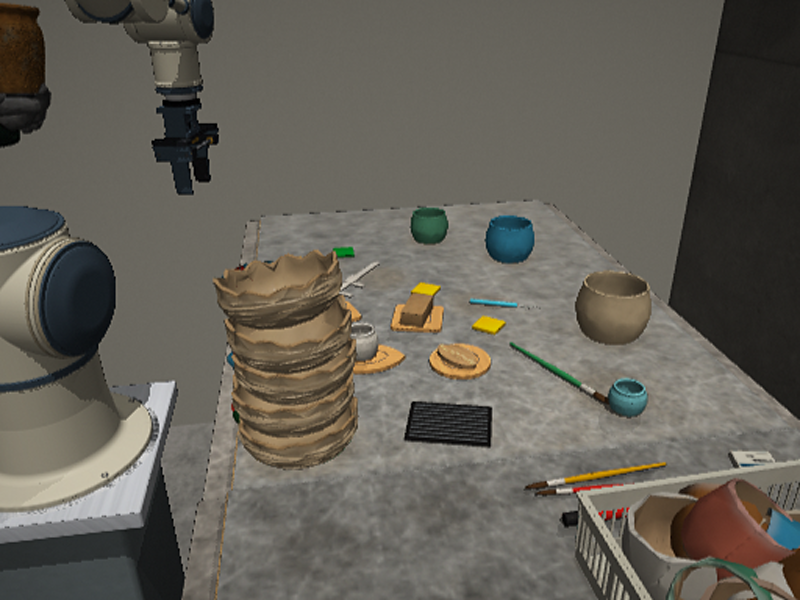

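The top view (800x600) shows these things:
- Block on the square board, (408,278).
- Rib on the round board, (510,248).
- Pot on the pointed board, (490,348).
- Tile on the oblong board, (390,380).
- Mat, (610,278).
- Tall stack of pots beside the mat, (690,450).

The tile look-alikes are yellow at (437,200) and (336,256), and green at (195,353). The pink one on the oblong board fits the description. Next I'll work out rough positions and take wrist views.

```bash
cat > h.py <<'E'
from rig import arm
import cv2,numpy as np
def ray(c,uv,z):
    K=c["intrinsics"];T=c["cam_to_world"]
    p=cv2.undistortPoints(np.float64(uv).reshape(-1,1,2),K,None).reshape(-1,2)
    d=np.c_[p,np.ones(len(p))]@T[:3,:3].T
    o=T[:3,3]; z=np.broadcast_to(z,len(p))
    return o+d*((z-o[2])/d[:,2])[:,None]
def proj(c,P):
    T=np.linalg.inv(c["cam_to_world"]);q=(np.float64(P)@T[:3,:3].T+T[:3,3])@c["intrinsics"].T
    return q[:,:2]/q[:,2:]
def R(a): # tool down, closing axis (tool y) at angle a deg from world x
    a=np.radians(a);y=np.array([np.cos(a),np.sin(a),0]);z=np.array([0,0,-1.]);return np.c_[np.cross(y,z),y,z]
def best(a,pos):
    """orientation with closing axis along a (mod 180), last joint nearest to mid-range"""
    c=[(abs(q[5]),R(x)) for x in(a,a+180) if (q:=arm.solve_ik(pos,R(x))) is not None]
    return min(c,key=lambda t:t[0])[1]
E
python3 - <<'E'
from h import *
c=arm.get_calibration("top")
for n,u,v,z in [("block",408,278,.03),("rib",510,248,.015),("pot",490,348,.05),("tile",390,380,.015),("mat",610,278,.004),("stackbase",632,400,0.),("stacktop",690,450,.3),("jugs",568,430,.1)]:
    print(n,ray(c,[(u*.64,v*.64)],z)[0].round(3))
s=arm.get_calibration("side")
print("stack base side",ray(s,[(300*.64,455*.64)],0)[0].round(3))
w=arm.get_calibration("wrist");T=w["cam_to_world"]
Rt=arm.current_tool_rot();print("cam in tool",(Rt.T@(T[:3,3]-arm.current_ee_pos())).round(3),(Rt.T@T[:3,:3]).round(2).tolist(),w["intrinsics"].round(1).tolist())
# candidate heights of stack top such that side+top agree
cs=s
for z in(.2,.25,.3,.35):
    p=ray(c,[(690*.64,450*.64)],z); print(z,p.round(3),proj(s,p)/.64)
for a in (0,45,90,135):
  for x,y in((.47,.27),(.52,.0),(.47,.18)):
    q=arm.solve_ik([x,y,.33],R(a)); print(a,x,y,None if q is None else np.round(q,0))
E
```

```text
block [0.601 0.306 0.03 ]
rib [0.648 0.13  0.015]
pot [0.48  0.174 0.05 ]
tile [0.428 0.343 0.015]
mat [ 0.592 -0.042  0.004]
stackbase [ 0.381 -0.073  0.   ]
stacktop [ 0.362 -0.033  0.3  ]
jugs [0.351 0.064 0.1  ]
stack base side [ 0.36  -0.079  0.   ]
cam in tool [ 0.075 -0.001 -0.172] [[0.0, -0.96, -0.27], [1.0, -0.0, 0.0], [-0.0, -0.27, 0.96]] [[303.6, 0.0, 257.0], [0.0, 303.6, 185.1], [0.0, 0.0, 1.0]]
0.2 [[ 0.339 -0.078  0.2  ]] [[272.11918775 337.164215  ]]
0.25 [[ 0.35  -0.056  0.25 ]] [[277.56924051 295.51428899]]
0.3 [[ 0.362 -0.033  0.3  ]] [[283.02450208 253.82455661]]
0.35 [[ 0.373 -0.011  0.35 ]] [[288.48497995 212.09496075]]
0 0.47 0.27 [24. 16. 78. -0. 86. 24.]
0 0.52 0.0 [-7. 14. 81. -0. 85. -7.]
0 0.47 0.18 [14. 13. 83. -0. 84. 14.]
45 0.47 0.27 [ 24.  16.  78.  -0.  86. -21.]
45 0.52 0.0 [ -7.  14.  81.  -0.  85. -52.]
45 0.47 0.18 [ 14.  13.  83.  -0.  84. -31.]
90 0.47 0.27 [ 24.  16.  78.  -0.  86. -66.]
90 0.52 0.0 [ -7.  14.  81.  -0.  85. -97.]
90 0.47 0.18 [ 14.  13.  83.  -0.  84. -76.]
135 0.47 0.27 [  24.   16.   78.   -0.   86. -111.]
135 0.52 0.0 [  -7.   14.   81.   -0.   85. -142.]
135 0.47 0.18 [  14.   13.   83.   -0.   84. -121.]
```

```bash
cat >> h.py <<'E'
import pickle
def ortho(c,img,x0,y0,w,h,z,s):  # image: col = -y, row = -x (like top view), s m/px; x0,y0 = centre
    cor=np.float32([[0,0],[w,0],[w,h],[0,h]])
    P=np.c_[x0+(h/2-cor[:,1])*s, y0+(w/2-cor[:,0])*s, np.full(4,z)]
    H=cv2.getPerspectiveTransform(proj(c,P).astype(np.float32),cor)
    return cv2.warpPerspective(img,H,(w,h),flags=cv2.INTER_CUBIC)
E
python3 - <<'E'
from h import *
out=[]
for (x,y) in((.515,.325),(.56,.15)):
    for a in (70,-110):
        arm.move_to([x,y,.24],R(a)); arm.sleep(.2)
        c=arm.get_calibration("wrist");out.append((c,arm.snapshot("wrist")))
        print(arm.current_t(),arm.current_joint_positions().round(0))
pickle.dump(out,open("v.pkl","wb"))
for k in(0,2):
    x,y=((.515,.325),(.56,.15))[k//2]
    t=[ortho(out[k+j][0],out[k+j][1][:,:,::-1],x,y,400,600,.01,.0006) for j in(0,1)]
    cv2.imwrite(f"pics/o{k}.png",np.hstack(t))
E
```

```text
2.0167 [ 27.  26.  77.   0.  77. -43.]
5.025 [ 27.  26.  77.  -0.  77. 137.]
8.2917 [  9.  23.  82.  -0.  75. -61.]
11.3 [  9.  23.  82.  -0.  75. 119.]
```

View pics/o0.png

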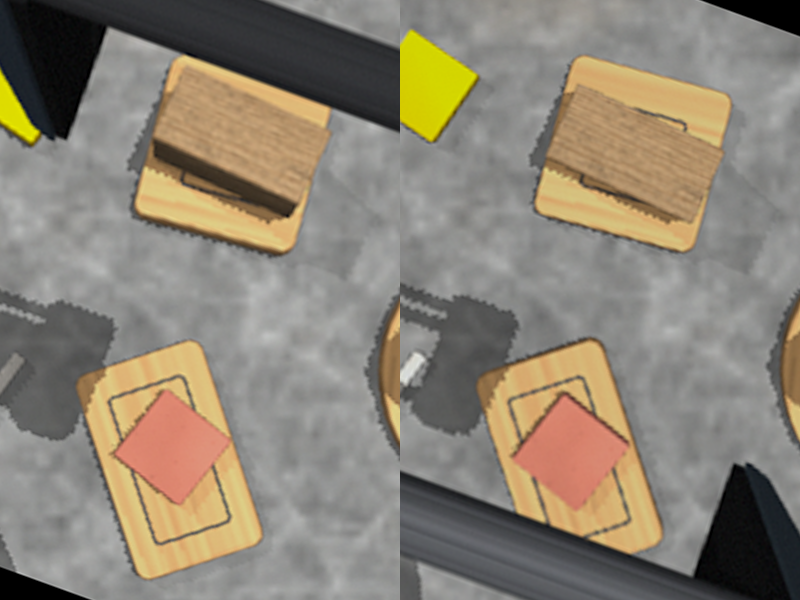

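View pics/o2.png

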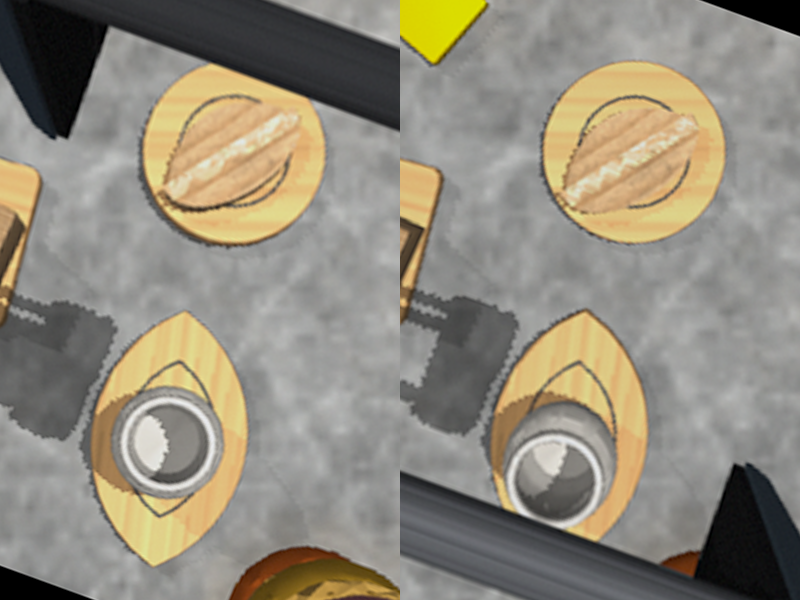

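The wrist views, rectified, show all four boards and things clearly. The pink tile on the oblong board at (172,448) is plainly the right one, with the yellow ones off the boards. Next I'll refine the poses by fitting the outlines to edges in both views.

```bash
cat > fit.py <<'E'
from h import *
from scipy.optimize import minimize
def poly(pts,n=40,trim=.08):
    pts=np.float64(pts);t=np.linspace(trim,1-trim,n)[:,None]
    return np.vstack([a+(b-a)*t for a,b in zip(pts,np.roll(pts,-1,0))])
def rect(a,b): return poly([(-a/2,-b/2),(a/2,-b/2),(a/2,b/2),(-a/2,b/2)])
def circ(d): t=np.linspace(0,2*np.pi,160,endpoint=False);return np.c_[np.cos(t),np.sin(t)]*d/2
def oval(L,W): # points along x
    r=(L*L+W*W)/4/W; m=np.arcsin(L/2/r);t=np.linspace(-m,m,80)[3:-3]
    a=np.c_[r*np.sin(t),r*np.cos(t)-(r-W/2)];return np.vstack([a,a*[1,-1]])
B=.010
S={"square":(np.vstack([rect(.1,.1),rect(.052,.052)]),B,(.6026,.3046,-14.8),0),
"oblong":(np.vstack([rect(.13,.08),rect(.092,.047)]),B,(.4196,.3436,19),0),
"round":(np.vstack([circ(.11),circ(.066)]),B,(.6488,.1296,0),2),
"pointed":(np.vstack([oval(.156,.094),oval(.094,.055)]),B,(.4772,.1674,-7.2),2),
"tile":(rect(.05,.05),.019,(.426,.342,53.3),0),
"rib":(oval(.091,.052)[:,::-1],.019,(.644,.1314,32.3),2),
"block":(rect(.045,.09),.04,(.606,.302,-24.5),0)}
def world(p,sh,z):
    a=np.radians(p[2]);Rm=np.array([[np.cos(a),-np.sin(a)],[np.sin(a),np.cos(a)]])
    return np.c_[sh@Rm.T+p[:2],np.full(len(sh),z)]
def dts(views,k=5):
    o=[]
    for c,im in views:
        e=cv2.Canny(cv2.bilateralFilter(im,k,40,3),40,110)
        o.append((c,cv2.distanceTransform(255-e,cv2.DIST_L2,5)))
    return o
def fit(D,sh,z,p0,T=4.):
    def cost(q):
        p=np.array(p0)+np.array(q)*[.001,.001,1.];s=0
        for c,d in D:
            uv=proj(c,world(p,sh,z)).astype(np.float32)
            v=cv2.remap(d.astype(np.float32),uv[:,:1],uv[:,1:],cv2.INTER_LINEAR,borderValue=T)
            s+=np.minimum(v,T).mean()
        return s/len(D)
    b=min((minimize(cost,s,method="Nelder-Mead",options=dict(initial_simplex=np.array(s)+np.array([[0,0,0],[2,0,0],[0,2,0],[0,0,2]]))) for s in([0,0,0],[2,2,0],[-2,2,1],[2,-2,-1],[-2,-2,0])),key=lambda r:r.fun)
    return np.array(p0)+b.x*[.001,.001,1.],b.fun
E
python3 - <<'E'
from fit import *
V=pickle.load(open("v.pkl","rb"));D=dts(V)
res={}
for n,(sh,z,p0,k) in S.items():
    d=D[k:k+2]
    r,f=fit(d,sh,z,p0); res[n]=r
    print(n,r.round(4),round(f,2),*[ (fit([x],sh,z,r)[0]-r).round(4)*[1000,1000,1] for x in d])
pickle.dump(res,open("res.pkl","wb"))
# pot rim triangulation
P=[]
for k,(u,v) in((2,(168,437)),(3,(153,478))):
    c=V[k][0];g=[.56+(300-v)*.0006,.15+(200-u)*.0006,.01];uv=proj(c,[g])
    P.append([ray(c,uv,z)[0] for z in(.04,.065)])
    print("pot",np.round(P[-1],4).tolist())
for j,k in((0,0),(1,2)):
    x,y=((.515,.325),(.56,.15))[j]; t=[]
    for i in(0,1):
        c,im=V[k+i]; big=ortho(c,im[:,:,::-1],x,y,400,600,.01,.0006).copy()
        for n,(sh,z,p0,kk) in S.items():
            if kk!=k: continue
            o=c["cam_to_world"][:3,3];w=world(res[n],sh,z);d=w-o;w=o+d*((.01-o[2])/d[:,2])[:,None]
            for a,b in zip(200-(w[:,1]-y)/.0006,300-(w[:,0]-x)/.0006): cv2.circle(big,(int(round(a)),int(round(b))),0,(255,0,0),-1)
        t.append(big)
    cv2.imwrite(f"pics/f{j}.png",np.hstack(t))
f=[cv2.imread(f"pics/f{j}.png") for j in(0,1)]
cv2.imwrite("pics/f.png",np.hstack([f[0][20:,400:],f[1][20:,:400]]))
E
```

```text
square [  0.6018   0.3054 -15.195 ] 1.69 [-3.      1.     -3.0706] [ 2.     -0.6    -0.1253]
oblong [ 0.4201  0.3447 17.7069] 0.84 [-2.2   -0.4    0.268] [ 0.5    -1.6     1.0114]
round [0.648  0.1292 2.8005] 0.78 [ 0.1    -0.1    -0.1467] [-0.1     0.2    -0.2924]
pointed [ 0.4755  0.1691 -7.9921] 0.73 [-0.      0.     -0.1168] [2.4    0.1    2.7821]
tile [ 0.4264  0.3417 51.2968] 0.42 [ 1.1    -0.9     0.1114] [-0.      0.1    -0.1241]
rib [ 0.6454  0.1376 45.3511] 0.73 [-1.      0.7     1.1201] [1.1   0.3   3.969]
block [  0.6021   0.3032 -24.4853] 0.49 [-0.2     0.3    -0.0097] [ 0.1    -0.3    -0.0233]
pot [[0.4787, 0.1696, 0.04], [0.4794, 0.17, 0.065]]
pot [[0.4665, 0.1741, 0.04], [0.4775, 0.1707, 0.065]]
```

View pics/f.png

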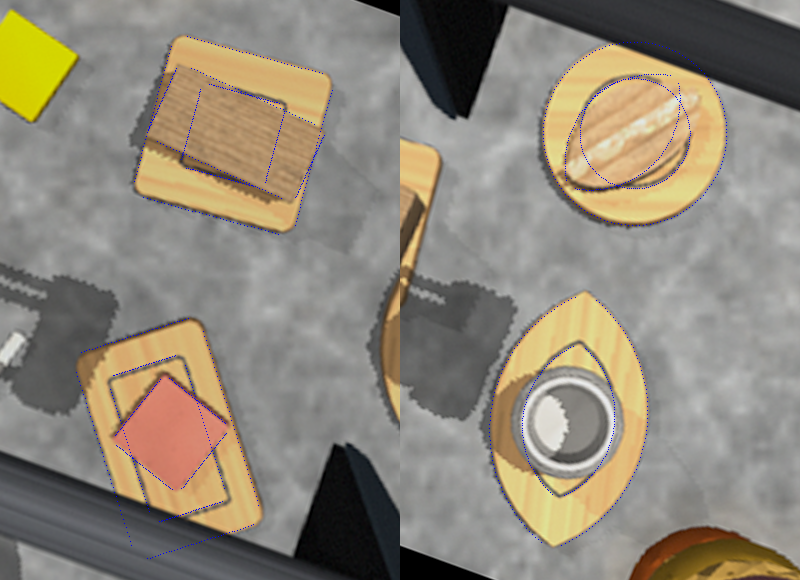

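```bash
cat >> h.py <<'E'
HOV=.15
def ok(tag): print(tag,"t",round(arm.current_t(),1),"w",round(arm.current_width(),4),"gf",round(arm.current_grasp_force(),1),"F",np.round(arm.current_force(),1))
def pick(x,y,a,z,opening):
    Rm=best(a,[x,y,HOV]); arm.grip(opening) 
    arm.move_to([x,y,HOV],Rm); arm.move_l([x,y,z],feed=.12); arm.grip(0.)
    ok("gripped"); arm.move_l([x,y,HOV],feed=.15); ok("lifted")
def place(x,y,a,z,opening,R0=None):
    """a exact or mod 180"""
    Rm=best(a,[x,y,HOV]); arm.move_to([x,y,HOV],Rm)
    arm.move_l([x,y,z+.02],feed=.15); arm.move_l([x,y,z],feed=.04); ok("down")
    arm.grip(opening); arm.move_l([x,y,HOV],feed=.15)
E
python3 - <<'E'
from h import *
from scipy.optimize import least_squares
X=[];Q=[]
for x in(.4,.5,.6,.7):
  for z in(.03,.15,.3):
    q=arm.solve_ik([x,.1,z],R(70));X.append((x,.1,z));Q.append(np.radians(q))
X=np.array(X);Q=np.array(Q)
def f(p):
    L1,L2,d1,d6,off,a=p;c=Q[:,1];e=c+Q[:,2]
    r=a+L1*np.sin(c)+L2*np.sin(e);z=d1-d6+L1*np.cos(c)+L2*np.cos(e)
    return np.r_[np.sqrt(r*r+off*off)-np.hypot(X[:,0],X[:,1]),z-X[:,2]]
s=least_squares(f,[.4,.4,.3,.2,.06,0]);print(s.x.round(3),s.cost)
L1,L2,d,_,_,a=s.x; d=s.x[2]-s.x[3]
for z in(.006,.15):
    q=np.array(arm.solve_ik([.592,-.042,z],R(51)));c,e=np.radians(q[1]),np.radians(q[1]+q[2])
    print(q.round(0),"elbow above tcp-level r,z",a+L1*np.sin(c),d+L1*np.cos(c),"wrist",a+L1*np.sin(c)+L2*np.sin(e),d+L1*np.cos(c)+L2*np.cos(e))
c=arm.get_calibration("top")
m=ray(c,np.array([(592,236),(646,248),(628,320),(574,307)])*.64,.004);print(m.mean(0).round(3))
from fit import *
V=pickle.load(open("v.pkl","rb"));D=dts(V);res=pickle.load(open("res.pkl","rb"))
for n,k in(("oblong",0),("square",1)):
    sh,z,p0,_=S[n];res[n],f=fit([D[k]],sh,z,p0);print(n,res[n].round(4),f)
pickle.dump(res,open("res.pkl","wb"))
E
```

```text
[ 0.541  0.383  0.175  0.325 -0.    -0.019] 0.006425806499953341
[-10.  41.  92.  -0.  47. -61.] elbow above tcp-level r,z 0.3351368370687954 0.25928435942240624 wrist 0.6146771450386312 -0.002955282805913506
[-10.  30.  86.  -0.  64. -61.] elbow above tcp-level r,z 0.2483350910652295 0.32066895876780244 wrist 0.5938368175877553 0.1547142339002603
[ 0.593 -0.042  0.004]
oblong [ 0.4179  0.3443 17.9077] 0.6557919383049011
square [  0.6038   0.3047 -15.3928] 1.410311222076416
```

```bash
python3 - <<'E'
from h import *
res=pickle.load(open("res.pkl","rb"))
x,y,a=res["tile"]
pick(x,y,a,.0115,.072)
place(.593,-.042,a-90 if False else a,.0062,.072)
# look at emptied oblong and at square
out=[]
arm.move_to([.50,.335,.24],R(70));arm.sleep(.2)
c=arm.get_calibration("wrist");im=arm.snapshot("wrist");out.append((c,im))
arm.sleep(.0);pickle.dump(out,open("v2.pkl","wb"));ok("view")
from fit import *
D=dts(out);sh,z,_,_=S["oblong"]
r,f=fit(D,sh,z,res["oblong"]);print(r.round(4),f)
r2,f2=fit(D,rect(.092,.047),z,res["oblong"]);print("scribe",r2.round(4),f2)
r3,f3=fit(D,rect(.13,.08),z,res["oblong"]);print("outer",r3.round(4),f3)
res["oblong"]=r;pickle.dump(res,open("res.pkl","wb"))
b=cv2.resize(im[:,:,::-1],None,fx=2,fy=2,interpolation=cv2.INTER_CUBIC)
uv=proj(c,world(r,sh,z))*2+.5
for u in uv: cv2.circle(b,tuple(np.round(u).astype(int)),0,(255,0,0),-1)
m=uv.mean(0).astype(int);cr=b[max(0,m[1]-250):m[1]+250,max(0,m[0]-250):m[0]+250]
s=cv2.resize(arm.snapshot("side")[120:320,180:400,::-1],None,fx=2,fy=2)
H=500;cv2.imwrite("pics/g.png",np.hstack([cv2.copyMakeBorder(cr,0,H-cr.shape[0],0,0,0),cv2.copyMakeBorder(s,0,H-s.shape[0],0,0,0)])[:,:800])
E
```

```text
gripped t 15.7 w 0.0496 gf 30.0 F [ 0.1 -0.7  6.3]
lifted t 16.8 w 0.0496 gf 30.0 F [-0.3 -0.1 -0.3]
down t 20.0 w 0.0501 gf 30.0 F [-0.3 -0.2 -0.6]
view t 23.3 w 0.0719 gf 0.0 F [-0.1 -0.4  0.8]
[ 0.4179  0.3446 17.9197] 0.44769543409347534
scribe [ 0.4174  0.3445 18.1137] 0.15602417290210724
outer [ 0.4195  0.3437 18.2656] 0.3720764219760895
```

View pics/g.png

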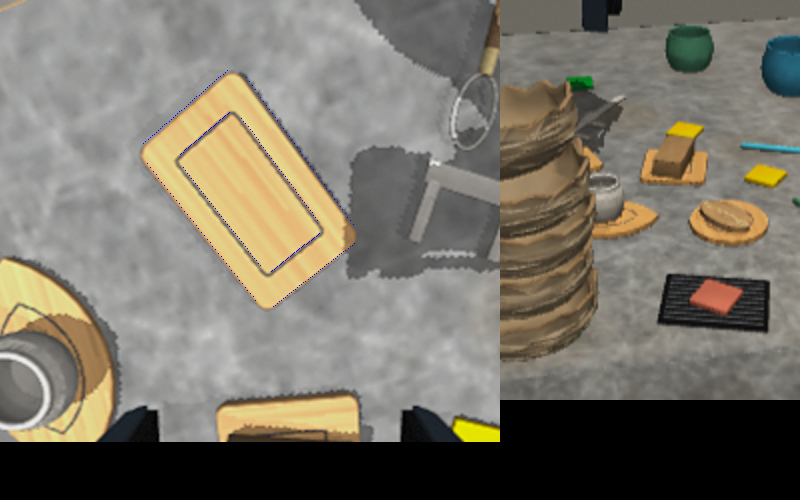

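The tile lies flat on the mat at (715,296) in the side crop, and the empty oblong board's scribe is matched by the fit. Next is the block.

```bash
python3 - <<'E'
from h import *
res=pickle.load(open("res.pkl","rb"))
x,y,a=res["block"]
pick(x,y,a,.014,.07)
# square now empty
q=arm.current_ee_pos()
place(.4177,.3444,18.1+90,.0145,.07)
out=[]
arm.move_to([.57,.25,.24],R(-110));arm.sleep(.2)
c=arm.get_calibration("wrist");im=arm.snapshot("wrist");out.append((c,im));pickle.dump(out,open("v3.pkl","wb"));ok("view")
from fit import *
D=dts(out);sh,z,_,_=S["square"]
for s in(sh,rect(.1,.1),rect(.052,.052)):
    r2,f2=fit(D,s,z,res["square"]);print(r2.round(4),f2)
res["square"]=r2;pickle.dump(res,open("res.pkl","wb"))
blk=fit(D,S["block"][0],.04,(.4177,.3444,-71.9));print("block",blk[0].round(4),blk[1])
print("rib",fit(D,S["rib"][0],.019,S["rib"][2]))
b=cv2.resize(im[:,:,::-1],None,fx=1.56,fy=1.56,interpolation=cv2.INTER_CUBIC)
for p,s,zz in((r2,sh,z),(blk[0],S["block"][0],.04)):
    for u in (proj(c,world(p,s,zz))+.5)*1.56-.5: cv2.circle(b,tuple(np.round(u).astype(int)),0,(255,0,0),-1)
cv2.imwrite("pics/k.png",b)
E
```

```text
gripped t 26.9 w 0.0446 gf 30.0 F [-1.  -1.1  4. ]
lifted t 27.9 w 0.0446 gf 30.0 F [-0.4  0.3 -0.4]
down t 31.4 w 0.0452 gf 30.0 F [-0.7  0.4 -1.7]
view t 36.4 w 0.0701 gf 0.0 F [-0.5  0.4 -0.2]
[  0.6017   0.3048 -15.2051] 0.5276957750320435
[  0.6026   0.3055 -14.7629] 0.5573681592941284
[  0.6038   0.3038 -14.9627] 0.24724121391773224
block [  0.4161   0.3441 -71.6857] 2.124006748199463
rib (array([ 0.64400216,  0.13222894, 31.18310041]), np.float64(0.6561720371246338))
```

View pics/k.png

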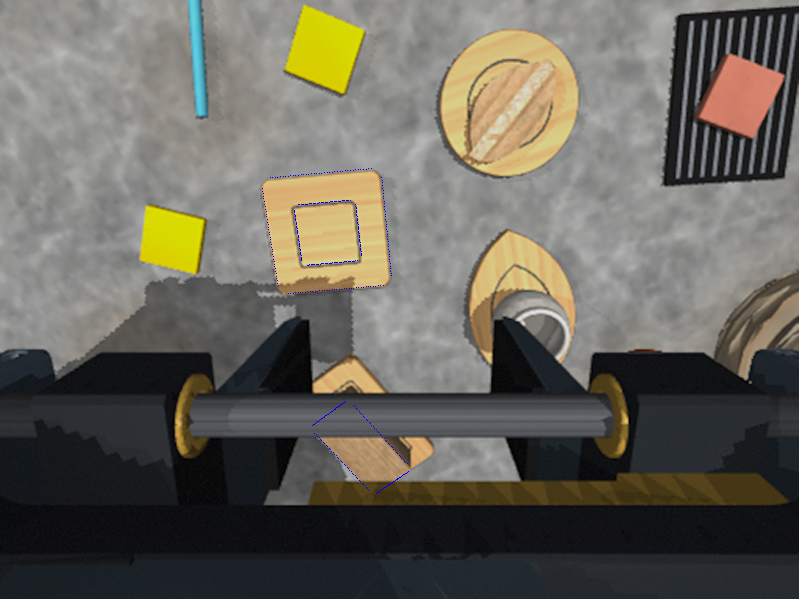

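```bash
cat >> fit.py <<'E'
def dark(views,sig=1.0):
    return [(c,np.clip(255-cv2.morphologyEx(cv2.cvtColor(im,cv2.COLOR_RGB2GRAY),cv2.MORPH_BLACKHAT,np.ones((7,7)),iterations=1).astype(np.float32),150,255)) for c,im in views]
def fitdark(views,sh,z,p0):
    D=[(c,cv2.GaussianBlur(d,(0,0),1.0)) for c,d in dark(views)]
    return fit(D,sh,z,p0,T=255.)
SCR={"square":rect(.052,.052),"oblong":rect(.092,.047),"round":circ(.066),"pointed":oval(.094,.055)}
E
python3 - <<'E'
from fit import *
res=pickle.load(open("res.pkl","rb"))
V=pickle.load(open("v.pkl","rb"));V2=pickle.load(open("v2.pkl","rb"));V3=pickle.load(open("v3.pkl","rb"))
for n,vs in(("square",[V3]),("square",[V[1:2]]),("oblong",[V2,V[:1]]),("round",[V[3:],V[2:3],V3]),("pointed",[V[2:3],V2,V3,V[3:]])):
    for v in vs:
        r,f=fitdark(v,SCR[n],.01,res[n]);print(n,r.round(4),round(f,1))
for v in (V[2:],V3): print("rib",*fit(dts(v),S["rib"][0],.019,(.644,.1322,31.2)))
E
```

```text
square [  0.6027   0.3055 -15.0146] 205.1
square [  0.6014   0.3011 -17.707 ] 228.2
oblong [ 0.4192  0.3434 18.5274] 203.4
oblong [ 0.4191  0.3436 18.5501] 211.6
round [0.6491 0.1296 3.4333] 218.6
round [0.6496 0.1296 2.0327] 222.6
round [0.6491 0.1294 3.7172] 218.7
pointed [ 0.4767  0.1684 -6.9502] 217.6
pointed [ 0.477   0.1684 -7.127 ] 225.9
pointed [ 0.4764  0.168  -5.562 ] 232.5
pointed [ 0.4762  0.1691 -8.0829] 226.9
rib [ 0.64548549  0.13761247 45.53870443] 0.7258837223052979
rib [ 0.6440122   0.13221274 31.12631897] 0.6563589572906494
```

```bash
cat > t.py <<'E'
from h import *
from fit import *
pick(.593,-.042,51.3+90,.0062,.072)
place(.6027,.3055,75.0,.0122,.072)
out=[]
for a in(70,-110):
    p=[.515,.325,.24] if a==70 else [.49,.335,.24]
    arm.move_to(p,R(a));arm.sleep(.2)
    out.append((arm.get_calibration("wrist"),arm.snapshot("wrist")))
    if a==70: arm.move_to([.45,.34,.24],R(70));arm.sleep(.2);out.append((arm.get_calibration("wrist"),arm.snapshot("wrist")));break
pickle.dump(out,open("v4.pkl","wb"));ok("view")
res=dict(square=(.6027,.3055,-15.),oblong=(.4192,.3435,18.54))
D=dts(out)
for d in(D[:1],D[1:],D):
    print("tile",*fit(d,S["tile"][0],.019,res["square"]),"block",*fit(d,S["block"][0],.04,(.4177,.3444,-71.9)))
t=[]
for c,im in out:
  for x,y in((.6027,.3055),(.4192,.3435)):
    t.append(ortho(c,im[:,:,::-1],x,y,400,300,.01,.0004))
cv2.imwrite("pics/m.png",np.vstack([np.hstack(t[:2]),np.hstack(t[2:])]))
E
python3 t.py
```

```text
gripped t 40.0 w 0.0496 gf 30.0 F [-0.9 -0.5  4.9]
lifted t 41.1 w 0.05 gf 30.0 F [ 0.1 -0.8 -0.9]
down t 44.0 w 0.0494 gf 30.0 F [-1.5 -1.5  4.5]
view t 47.1 w 0.0723 gf 0.0 F [0.  0.4 0.3]
tile [  0.60173293   0.30425086 -15.04752083] 0.3170691132545471 block [  0.41657116   0.34261591 -71.97986142] 0.330535888671875
tile [  0.60254456   0.31032329 -20.0005043 ] 2.0014171600341797 block [  0.41645965   0.34315683 -71.88215478] 0.1914404332637787
tile [  0.60163952   0.30425243 -14.71058322] 1.2526705265045166 block [  0.41648749   0.34294378 -72.10601674] 0.283660888671875
```

View pics/m.png

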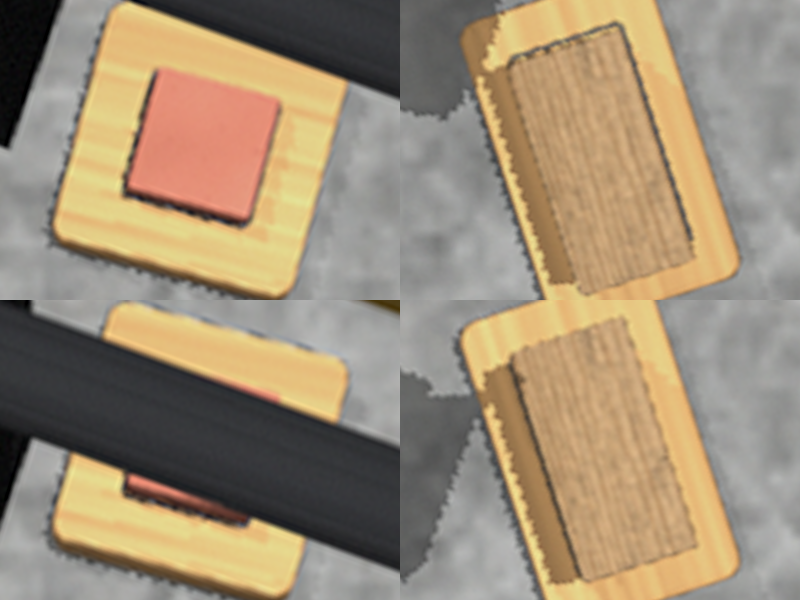

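```bash
cat > u.py <<'E'
from h import *
from fit import *
out=[]
def above(x,y,z,a):
    o=.075*R(a)[:,0]
    arm.move_to([x-o[0],y-o[1],z],R(a));arm.sleep(.25)
    out.append((arm.get_calibration("wrist"),arm.snapshot("wrist")));return out[-1]
def cen(c,im,x,y,z,fn,s=.0004):
    o=ortho(c,im,x,y,500,500,z,s);m=fn(cv2.cvtColor(o,cv2.COLOR_RGB2HSV)).astype(np.uint8)
    cs,_=cv2.findContours(m,cv2.RETR_EXTERNAL,cv2.CHAIN_APPROX_NONE);k=max(cs,key=cv2.contourArea)
    (u,v),wh,an=cv2.minAreaRect(k);M=cv2.moments(k);u2,v2=M["m10"]/M["m00"],M["m01"]/M["m00"]
    f=lambda u,v:(round(x+(249.5-v)*s,4),round(y+(249.5-u)*s,4))
    return "rect",f(u,v),"centroid",f(u2,v2),np.round(np.array(wh)*s*1000,1),round(an,1)
pink=lambda h:((h[...,0]<8)|(h[...,0]>172))&(h[...,1]>90)
wood=lambda h:(h[...,1]>60)
E
cat > u1.py <<'E'
from u import *
c,im=above(.6027,.3055,.11,70); o1=ortho(c,im[:,:,::-1],.6027,.3055,400,400,.01,.0003)
print("tile",*cen(c,im,.6027,.3055,.019,pink));print("board",*cen(c,im,.6027,.3055,.01,wood))
print("fit tile",fit(dts([(c,im)]),S["tile"][0],.019,(.6027,.3055,-15)),"scr",fitdark([(c,im)],SCR["square"],.01,(.6027,.3055,-15)))
c,im=above(.4185,.344,.15,70); o2=ortho(c,im[:,:,::-1],.4192,.3435,400,400,.01,.0004)
print("board",*cen(c,im,.4192,.3435,.01,wood))
print("fit block",fit(dts([(c,im)]),S["block"][0],.04,(.4177,.3444,-71.9)),"outer",fit(dts([(c,im)]),rect(.13,.08),.01,(.4192,.3435,18.5)))
ok("end");pickle.dump(out,open("v5.pkl","wb"))
cv2.imwrite("pics/n.png",np.hstack([o1,o2]))
E
python3 u1.py
```

```text
tile rect (0.6021, 0.3049) centroid (0.602, 0.3048) [50.2 50.1] 14.9
board rect (0.6028, 0.3051) centroid (0.6029, 0.3051) [100.3 100.1] 15.1
fit tile (array([  0.60161234,   0.30447749, -15.11447679]), np.float64(0.3584545850753784)) scr (array([  0.60270795,   0.30511245, -15.04065206]), np.float64(215.8737335205078))
board rect (0.4192, 0.3434) centroid (0.4192, 0.3433) [130.2  80.4] 71.8
fit block (array([  0.41671928,   0.34311859, -71.6561608 ]), np.float64(0.27788329124450684)) outer (array([ 0.41964437,  0.34373217, 18.16412873]), np.float64(0.41990232467651367))
end t 49.5 w 0.0718 gf 0.0 F [ 0.5  1.  -0.2]
```

View pics/n.png

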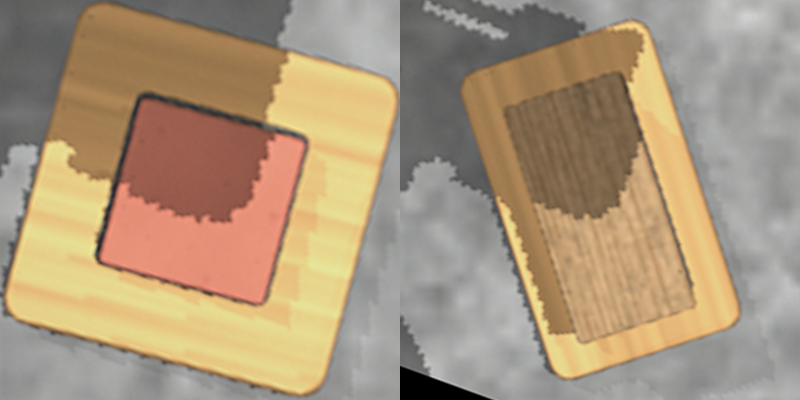

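The tile is centred within about 0.7 mm. The block sits about 2 mm low in x, so I'll re-grip and shift it, then measure the rib and pot from overhead.

```bash
cat > w.py <<'E'
from u import *
pick.__defaults__
Rm=best(108.1,[.4177,.3444,HOV]);arm.move_to([.4177,.3444,.1],Rm);arm.move_l([.4177,.3444,.014],feed=.12);arm.grip(0.)
arm.move_l([.4177,.3444,.03],feed=.08);Rn=best(108.3,[.4197,.3444,.03]);arm.move_l([.4197,.3444,.03],Rn,feed=.05)
arm.move_l([.4197,.3444,.0145],feed=.04);arm.grip(.07);arm.move_l([.4197,.3444,.15],feed=.15);ok("block")
c,im=above(.4195,.344,.15,70)
r=fit(dts([(c,im)]),S["block"][0],.04,(.4192,.3435,-71.7));print("block",r[0]+[.0004,.0004,0],r[1],"board",*cen(c,im,.4192,.3435,.01,wood))
c,im=above(.477,.168,.15,70);p=ortho(c,im[:,:,::-1],.4785,.1704,400,400,.065,.00025)
print("board p",fit(dts([(c,im)]),oval(.156,.094),.01,(.477,.1684,-7)),fitdark([(c,im)],SCR["pointed"],.01,(.4767,.1684,-7)))
c,im=above(.644,.132,.12,70);q=ortho(c,im[:,:,::-1],.644,.132,400,400,.019,.0003)
print("board r",*cen(c,im,.649,.1296,.01,wood))
print("rib",fit(dts([(c,im)]),S["rib"][0],.019,(.644,.132,31.2)))
ok("end");pickle.dump(out,open("v6.pkl","wb"))
cv2.imwrite("pics/p.png",np.hstack([p,q]))
E
python3 w.py
```

```text
block t 54.3 w 0.0698 gf 0.0 F [ 0.1  0.6 -0.3]
block [  0.41856808   0.34377081 -71.22367435] 0.20903077721595764 board rect (0.4192, 0.3434) centroid (0.4192, 0.3433) [130.1  80.4] 71.9
board p (array([ 0.47630895,  0.16933039, -8.35557906]), np.float64(0.4782370626926422)) (array([ 0.47682392,  0.16818945, -7.5522737 ]), np.float64(221.19454956054688))
board r rect (0.649, 0.1296) centroid (0.649, 0.1295) [109.2 110. ] 90.0
rib (array([ 0.64388468,  0.13488825, 34.8501636 ]), np.float64(0.6386751532554626))
end t 57.3 w 0.0701 gf 0.0 F [ 0.4  0.6 -0.3]
```

View pics/p.png

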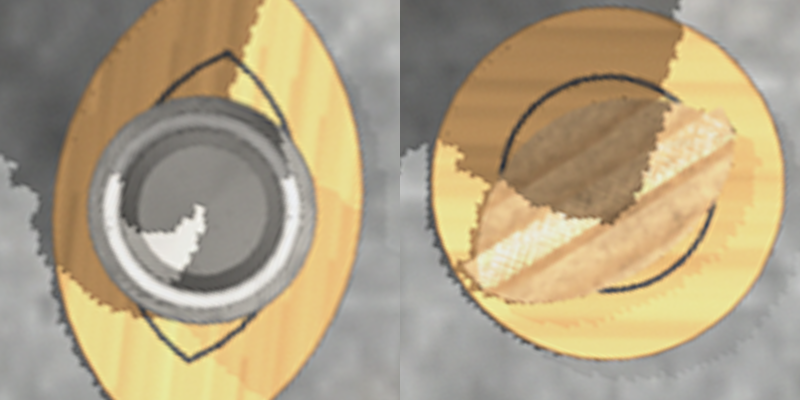

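The pot rim centre is at (202,209) in the left panel. The rib tips are at (470,283) and (735,123) in the right panel, so its x axis is at about 31°. Next I'll park the rib and move the pot.

```bash
cat > x.py <<'E'
from u import *
pick(.644,.1323,31.1,.0115,.075)
place(.593,-.042,76.,.0060,.075)
c,im=above(.593,-.042,.12,70)
ribm=lambda h:(h[...,1]>50)&(h[...,2]>60)
print("rib",*cen(c,im,.593,-.042,.013,ribm,.0003)); 
pick(.4766,.1702,-30,.0178,.088)
place(.6496,.1302,-30,.0184,.080)
c2,im2=above(.649,.1296,.15,70);ok("end")
print("board r",*cen(c2,im2,.649,.1296,.01,lambda h:(h[...,1]>60)))
pickle.dump(out,open("v7.pkl","wb"))
a=ortho(c,im[:,:,::-1],.593,-.042,400,400,.013,.0003);b=ortho(c2,im2[:,:,::-1],.649,.1296,400,400,.01,.0003)
cv2.imwrite("pics/x.png",np.hstack([a,b]))
E
python3 x.py
```

```text
gripped t 60.2 w 0.0507 gf 30.0 F [-0.2  0.1  4.5]
lifted t 61.2 w 0.0505 gf 30.0 F [-0.1  1.3  0.3]
down t 63.9 w 0.0508 gf 30.0 F [-0.8 -0.6  1. ]
rib rect (0.5923, -0.0426) centroid (0.5922, -0.0437) [53.4 91.6] 17.1
gripped t 70.4 w 0.0605 gf 30.0 F [-0.1 -1.5  4.9]
lifted t 71.5 w 0.0605 gf 30.0 F [ 0.  -0.7 -0.9]
down t 73.8 w 0.0605 gf 30.0 F [-0.9 -0.2 -0.9]
end t 77.2 w 0.0798 gf 0.0 F [-0.6  0.4  0.7]
board r rect (0.6489, 0.1296) centroid (0.649, 0.1296) [109.5 109.8] 63.4
```

View pics/x.png

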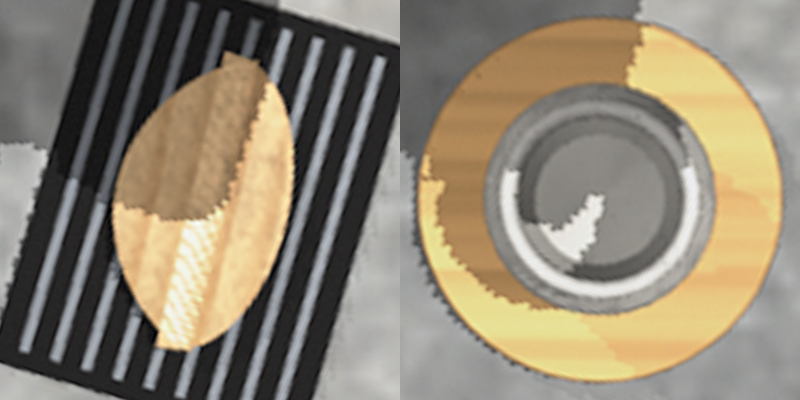

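```bash
python3 - <<'E'
from fit import *
(c,im),_=pickle.load(open("v7.pkl","rb"))
h=cv2.cvtColor(im,cv2.COLOR_RGB2HSV);m=((h[...,1]>50)&(h[...,2]>60)).astype(np.uint8)
n,l,st,ct=cv2.connectedComponentsWithStats(m);u=proj(c,[(.593,-.042,.013)])[0].astype(int)
m=(l==l[u[1],u[0]]).astype(np.uint8)
d=np.abs(cv2.distanceTransform(m,cv2.DIST_L2,5)-cv2.distanceTransform(1-m,cv2.DIST_L2,5)-0.)
for T in(2.,4.):
  for z in (.0085,.013): print(T,z,fit([(c,d)],S["rib"][0],z,(.5923,-.0426,76.),T))
E
```

```text
2.0 0.0085 (array([ 5.95398541e-01, -4.31225400e-02,  7.05832281e+01]), np.float64(1.3537566661834717))
2.0 0.013 (array([ 5.94515156e-01, -4.34358232e-02,  7.26558484e+01]), np.float64(1.3471035957336426))
4.0 0.0085 (array([ 5.95234925e-01, -4.32405565e-02,  7.08963484e+01]), np.float64(1.6574749946594238))
4.0 0.013 (array([ 5.94379146e-01, -4.35197847e-02,  7.28091875e+01]), np.float64(1.5834085941314697))
```

```bash
python3 - <<'E'
from fit import *
(c,im),_=pickle.load(open("v7.pkl","rb"))
t=[]
for p in((.5925,-.0428,76.),(.594,-.0433,72.)):
    b=ortho(c,im[:,:,::-1],.593,-.042,400,500,.013,.00024).copy()
    for w in world(p,S["rib"][0],.013): cv2.circle(b,(int(round(199.5-(w[1]+.042)/.00024)),int(round(249.5-(w[0]-.593)/.00024))),1,(255,0,0),-1)
    t.append(b)
cv2.imwrite("pics/y.png",np.hstack(t))
E
```

```text
(no output)
```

View pics/y.png

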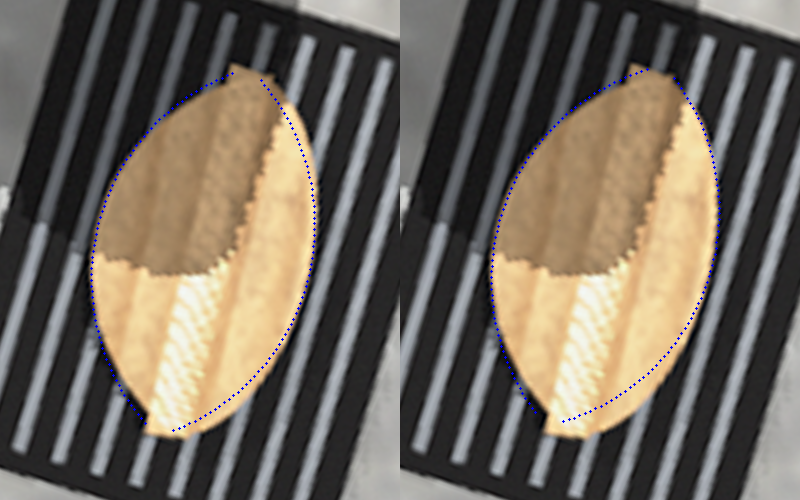

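```bash
cat > z.py <<'E'
from u import *
pick(.593,-.042,76.,.0062,.075)
place(.4774,.1689,82.6,.0121,.075)
c,im=above(.477,.168,.12,70);ok("end")
v=[(c,im)]
print("board",fitdark(v,SCR["pointed"],.01,(.4768,.1683,-7.4)))
pickle.dump(v,open("v8.pkl","wb"))
cv2.imwrite("pics/z.png",ortho(c,im[:,:,::-1],.4768,.1683,500,590,.0145,.0003))
E
python3 z.py
```

```text
gripped t 80.2 w 0.0508 gf 30.0 F [-1.3  0.2  4.4]
lifted t 81.3 w 0.0506 gf 30.0 F [0.5 0.6 0.9]
down t 83.8 w 0.0514 gf 30.0 F [-0.2 -1.8  3.3]
end t 86.2 w 0.0752 gf 0.0 F [-0.3  0.3 -0.4]
board (array([ 0.47666596,  0.1685022 , -6.12465899]), np.float64(212.69554138183594))
```

View pics/z.png

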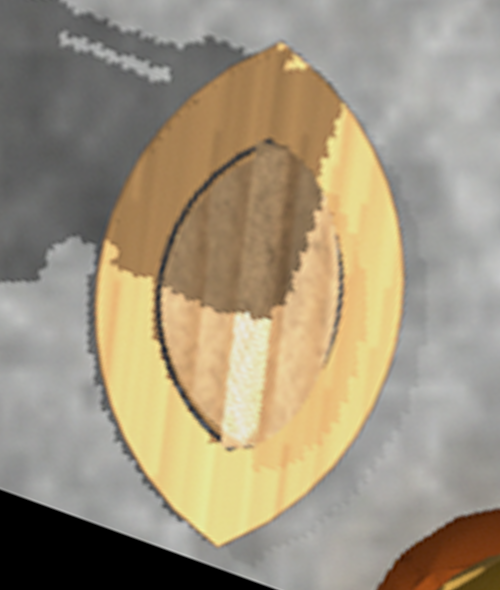

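The rib lies inside the pointed scribe, with its tips at (268,142) and (228,447) lined up with the board. All four things are home, so I'm handing in.

```bash
python3 -c "
from h import *
p=arm.current_ee_pos();arm.move_l([p[0],p[1],.22]);arm.sleep(.5);ok('final');print(arm.sign_off())"
```

```text
final t 87.5 w 0.075 gf 0.0 F [ 0.5 -0.3 -0.1]
the job is handed in; nothing more can be done
None
```

I handed the job in at 87.5 s with the pot, block, rib and tile released on their own boards, each measured or judged by eye to be within about 1 mm of centre, and the gripper clear of everything.

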